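Clip a leaf sample mount onto the inspection stage

ROBOT

A 6-joint arm with a two-finger parallel gripper is mounted at the origin on the work surface. World frame = base frame: x ahead of the robot, y to its left, z up, the work surface at z = 0. Lengths are in mm, angles in rad, forces in N, time in s.
With the tool pointing down it reaches from about 250 to 800 mm from the base axis. Payload 8.5 kg.
Tool frame: the origin (TCP) lies at the very end of the fingers, on their centre line; the grasp point (between the pads) lies 19 mm behind it; z points along the fingers, x is the direction in which the jaws open and shut, and the axes are right-handed (so a half turn about z gives the same grasp; the last joint's range is limited). The gripper opens to 85 mm and grips with 20 to 120 N. Pads are 22 mm wide; open, the fingers measure 114 mm over their backs; the gripper's body (76 mm by 85 mm) begins 54 mm behind the grasp point. The pads swing forward as they close: fully open they stand 13 mm farther back than shut.
Start: joints at [-1.153, 0.238, -0.013, 1.319, 0, 1.571], TCP at [212.999, -479.802, 231.276] pointing down, gripper open.
Joint ranges: [-2.66, 2.66], [-1.03, 1.9], [-1.14, 1.46], [-1.82, 2.27], [-1.45, 1.34], [-3.14, 3.14]. Speed limits (rad/s): [2.22, 2.22, 2.79, 3.14, 3.14, 3.14].

INTERFACE

Orientations are given as a 3x3 rotation matrix whose columns are the frame's x, y, z axes.
In Python, from station import sensors, cams, env gives the robot as it stands.
- The arm moves only by the tool step_arm, never from a script. Its argument "steps" is one flat list of numbers, 7 for each row, row after row: the turn, a rotation vector about the tool's x, y, z in rad, then the shift along the tool's x, y, z in m, then the finger opening in m, from 0 to 0.0854. A call has 1 to 12 rows; each row shifts and turns the commanded pose from where the row before left it, along the tool's axes as they then stand; what a row does not reach is not made up. A row lasts 1/12 s, in which the tool goes at most 41.7 mm and 7.16 degrees, less where a joint would pass 70% of its speed; a pose out of reach is approached as far as the arm can. A call with a gripper value outside its range is refused whole. The fingers move at their own pace and stop on an object; "squeeze" is the grip in N (left out, the last holds). Time passes only in rows, so rows that do not move let the fingers close. It gives the time, the measured TCP pose, the force and the opening at its end, in the units of the state.
- sensors.state(): the state, without advancing time (a new reading comes with each control period).
- cams.read_camera(name): name is "side" or "top"; returns a dict with "frame" (480x640x3 uint8, red, green, blue), "fx", "fy", "cx", "cy" (pixels), "pose" (4x4, takes a point from camera to world coordinates). Camera axes: x right, y up, looking along -z (the intrinsics and any distortion apply to the point x, -y, -z); pixel columns grow to the right and rows downward; lengths in mm; the calibration is good to about 2 mm. A picture is of the moment at which its call begins. There is no depth.
- env.hand_in(): hands the job in, once; it reports no verdict.
The state is a dict: "time": time; "qpos": joint angles; "joint_velocities": joint speeds; "joint_torque": joint torques, N m; "tool_pos": TCP position; "eef_rot": TCP orientation; "contact_force": force on the tool from outside, world axes, zero at the start; "torque": the same for the moment, N m; "grip_width": opening from 0.0 (shut) to 1.0 (fully open).
Only numpy, scipy, OpenCV 4.12 (cv2) and the standard library are available. Lean on these libraries where they do the work, as an engineer would, in place of code of your own. Each camera call takes 0.05 s, during which the arm holds its last target.

TASK

Load the framed leaf sample into the backlit inspection stage. With one fingertip press the spring clip's thumb bar down and keep it down while your other fingertip pushes the mount along its channel, beneath the clip's raised nose and fully home against the end stop; then let go of the clip so that it holds the mount, and move away. Only press and push: do not lift or tip the mount, and leave the other things on the table where they are.

Things in the scene. Friction and masses are not known exactly. Their poses are not given: they have to be found in the camera images.
- stage: Grey light stage, fixed, 94 x 160 mm, top face 22 mm above the table. Origin: centre of the underside. A channel for the mount runs along its y between two steel rails 3 mm high (inner faces at stage x = -26.5 and +26.5 mm, 5 mm wide, y -72 to +56). The mount is pushed towards +y. Two bracket ears of the clip stand at x = 37, y = 18 and 42 mm, tops 12 mm above the top face.
- stop (a point): Foot of the end stop that closes the +y end of the channel, middle of the face the mount meets (stage x = 0, y = 52 mm, on the top face). The stop is a steel bar 4 mm high across the channel, just past a lit white window.
- clip (a joint): Angle of the steel rocker clip on its pin (parallel to stage y, at x = 37, y = 30 mm, 8 mm above the top face). 0 = shut, nose 1.5 mm above the stage: the mount cannot enter. Grows as the thumb bar is pressed and the nose rises. 0.24: nose rests on the mount; above 0.30 the mount passes freely; 0.65: end of travel. A spring shuts it: the bar's middle takes 5 N to start, 8 N at 0.45.
- clip_bar (a point): Middle of the top of the clip's thumb bar, a steel plate overhanging the stage's +x edge, 22 mm out from the pin. It is 44 mm long along stage y (22 either side) and reaches from 10 to 34 mm out from the pin. Shut, it slopes up outwards by 0.45 rad, this point 19 mm above the top face; at joint 0.45 it is level, 9 mm above the top face. Only the table is below it.
- clip_nose (a point): Underside of the clip's nose, a 14 mm wide blade (stage y 23 to 37 mm) with a rubber pad, which lies over the +x side of the channel and reaches in to about stage x = 14 mm.
- mount: Leaf sample mount, loose in the channel short of the clip: aluminium frame, 50 mm (x) by 48 mm (y), 6 mm thick, with a 28 mm gold square. Along its whole trailing (-y) edge stands a push lip 5 mm thick, top 14 mm above the underside. Origin: centre of the underside. 36 to 63 g. Axes about parallel to the stage's; home, its origin is at stage x = 0, y = 28 mm.
- spare_mount: An identical mount lying on the table beyond the clip: leave it. Origin: centre of its underside.
- tweezers: Bamboo tweezers, 200 mm long along y, 22 mm wide, 8 mm high, on the table on the -x side of the stage. Origin: centre of the underside.
- loupe: Folding magnifier, 36 x 36 mm, 40 mm high, on the table off the stage's +y end. Origin: centre of the underside.
- packet_left: Packet of brown leaf-beating paper, 170 x 170 x 50 mm, to the left. Origin: centre of the underside.
- packet_right: Packet of brown leaf-beating paper, 170 x 170 x 42 mm, two wooden sticks on it (200 mm long, top at 52 mm), to the right. Origin: centre of the underside.
- small_box: Small open wooden box, 100 x 100 x 50 mm, near right. Origin: centre of the underside.
- mug: White mug, 76 mm across, 88 mm high, near left. Origin: centre of the underside.
- leaf_cutter: Bamboo leaf-cutting frame, 116 x 150 x 22 mm, far left. Origin: centre of the underside.
Not all that is in view belongs to the job. Leave any orange look-alike of the mount alone.

How it is judged (in metres and radians):
On the way, in this order (a step that is already met when the one before it is completed fails the run):
1. the clip is held open while the mount's leading edge is pushed under its nose (value of joint clip above 0.26 rad and y of mount in the frame of stage between 0.004 and 0.024 m), for 0.04 s.
2. the clip is still held open as the mount comes home against the end stop (value of joint clip above 0.26 rad and y of mount in the frame of stage above 0.025 m), for 0.04 s.
At the end, for the whole second after the job is handed in: The mount lies flat in the channel within 3 mm of the end stop, at rest, and the released clip's nose rests on its frame (clip angle 0.17 to 0.30 rad) (y of mount in the frame of stage above 0.025 m and x of mount in the frame of stage between -0.003 and 0.003 m and z of mount in the frame of stage below 0.024 m and angle between the y axis of mount and the y axis of stage, either way round below 0.08 rad and value of joint clip between 0.17 and 0.3 rad and linear speed of mount below 0.01 m/s); the robot touches nothing.
It fails at once if the mount is lifted or tipped (z of mount in the frame of stage above 0.028 m or angle between mount's own z axis and vertical above 0.15 rad).
It fails at once if another thing on the table is moved by more than 20 mm (distance of any of spare_mount, tweezers, loupe, packet_left, packet_right, small_box, mug, leaf_cutter from where it was at the start of the episode above 0.02 m).
It also fails if it takes over 61 s, if anything falls off the work surface, if the arm or the gripper's body presses on something with over 40 N, if the wrist force passes 120 N, or if a joint passes its speed limit or range.

## Working session

There is one attempt and no reset: what is moved stays moved. The work goes in short steps, Python scripts to look and compute and a tool call to move; the robot and the scene stay as the last step left them, time stands still between calls to the robot, and variables do not carry over. Pictures are saved under pics/ and viewed, and the job is handed in when it is done.

Besides the shell and the picture viewer there is one more tool, called after "Request:" as name(argument=value, ...) on one line, values as JSON. step_arm: Moves the arm, as the interface text tells. Its arguments: {"type":"object","properties":{"steps":{"type":"array"},"squeeze":{"type":"number"}},"required":["steps"]}

```bash
ls; mkdir -p pics; python3 - <<'E'
from station import sensors, cams, env
import cv2
s=sensors.state(); print(s)
for n in("top","side"):
    c=cams.read_camera(n); cv2.imwrite(f"pics/{n}0.png",c["frame"][:,:,::-1]); print(n,{k:v for k,v in c.items() if k!="frame"})
E
```

```text
pics
{'time': 0.0, 'qpos': array([-1.15297128e+00,  2.38761020e-01, -1.42277510e-02,  1.31921651e+00,
        3.94313769e-06,  1.57079009e+00]), 'joint_velocities': array([ 0.00078205, -0.00132964, -0.00086716, -0.00078136,  0.00110996,
       -0.0009989 ]), 'joint_torque': array([ 2.47514567e-03, -5.38790381e+01,  3.46432793e+01,  1.84378558e-02,
       -1.87739215e-05,  1.37915441e-05]), 'tool_pos': array([ 212.8657769 , -479.46075199,  230.69831802]), 'eef_rot': array([[ 4.05778863e-01, -9.13971111e-01, -5.68112212e-04],
       [-9.13970202e-01, -4.05779260e-01,  1.28934649e-03],
       [-1.40895360e-03, -3.95191999e-06, -9.99999007e-01]]), 'contact_force': array([ 0.45716564, -0.08265154,  0.55435331]), 'torque': array([ 0.02522664, -0.0254955 , -0.0120325 ]), 'grip_width': 1.0020580292775694}
top {'fx': 606.559529735436, 'fy': 606.559529735436, 'cx': 318.65720410167495, 'cy': 239.84762091336052, 'pose': array([[ 2.38598676e-02,  9.92483468e-01, -1.20030296e-01,
         3.34582165e+02],
       [-9.99714087e-01,  2.34992283e-02, -4.41930255e-03,
        -5.57576355e+00],
       [-1.56546539e-03,  1.20101422e-01,  9.92760393e-01,
         1.49836963e+03],
       [ 0.00000000e+00,  0.00000000e+00,  0.00000000e+00,
         1.00000000e+00]])}
side {'fx': 535.8558335946747, 'fy': 535.8558335946747, 'cx': 312.50904438624434, 'cy': 242.3427751288714, 'pose': array([[-9.53529257e-01,  2.33634954e-01, -1.90254211e-01,
         3.13906046e+02],
       [-3.01270383e-01, -7.30394485e-01,  6.12992702e-01,
         7.06489673e+02],
       [ 4.25589527e-03,  6.41824434e-01,  7.66839803e-01,
         9.57333495e+02],
       [ 0.00000000e+00,  0.00000000e+00,  0.00000000e+00,
         1.00000000e+00]])}
```

View pics/top0.png

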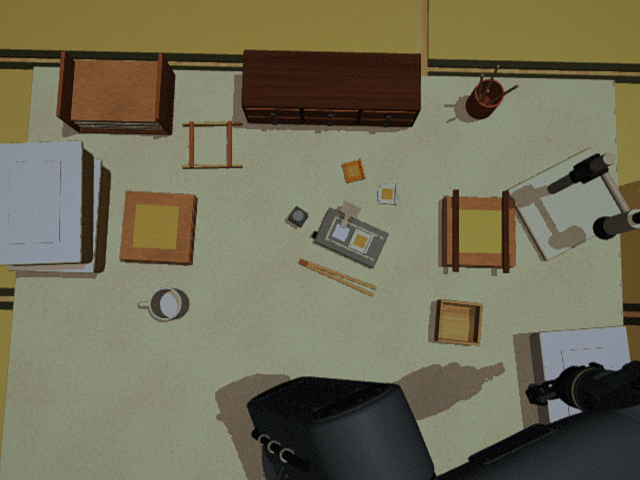

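View pics/side0.png

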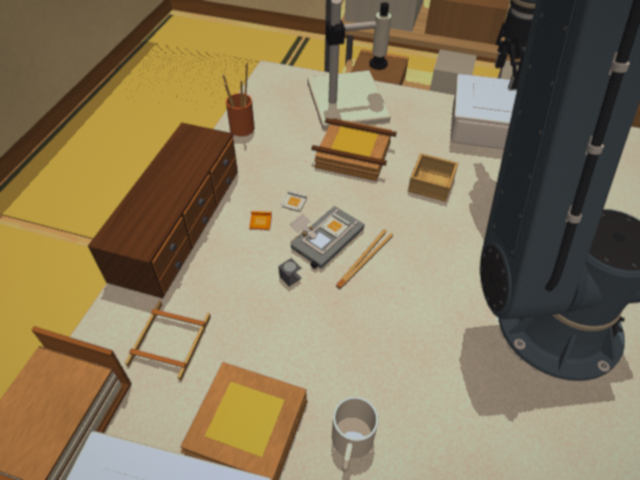

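```bash
python3 - <<'E'
import cv2
a=cv2.imread("pics/top0.png")[155:305,275:425]; b=cv2.imread("pics/side0.png")[170:300,260:400]
cv2.imwrite("pics/topc.png",cv2.resize(a,(600,600),interpolation=cv2.INTER_CUBIC)); cv2.imwrite("pics/sidec.png",cv2.resize(b,(640,594),interpolation=cv2.INTER_CUBIC))
E
```

```text
(no output)
```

View pics/topc.png

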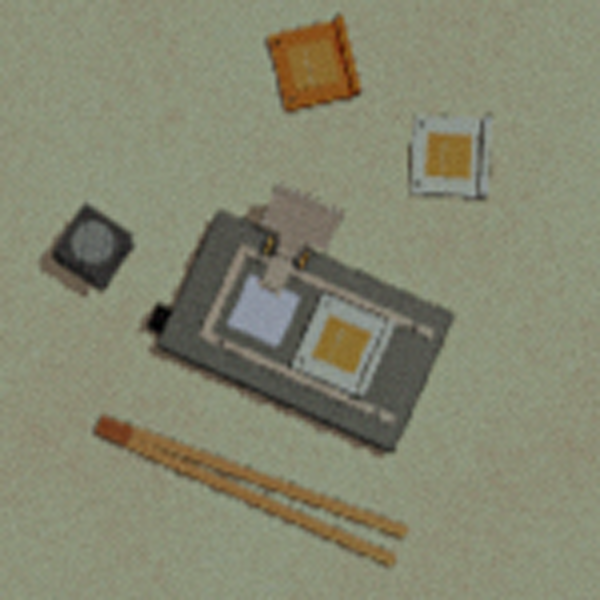

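View pics/sidec.png

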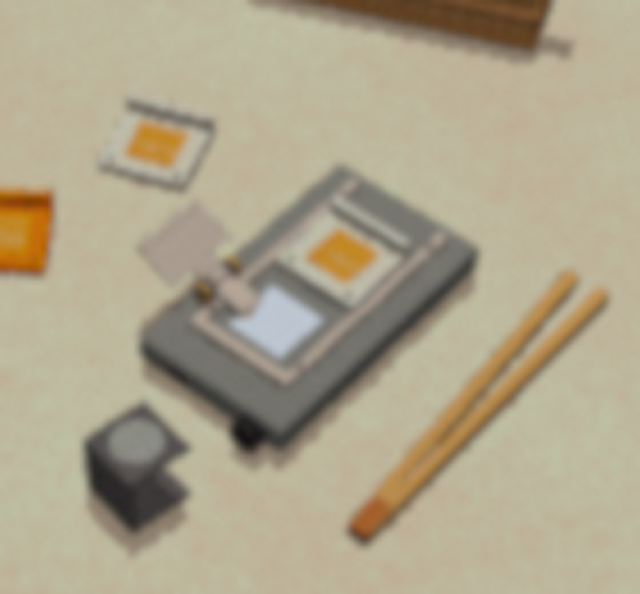

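```bash
cat > h.py <<'E'
import numpy as np, cv2
from station import sensors, cams, env
def ray(c,uv,z):
    P=c["pose"]; out=[]
    for u,v in np.atleast_2d(np.array(uv,float)):
        d=P[:3,:3]@np.array([(u-c["cx"])/c["fx"],-(v-c["cy"])/c["fy"],-1]); o=P[:3,3]
        out.append(o+d*(z-o[2])/d[2])
    return np.array(out)
def proj(c,p):
    P=c["pose"]; q=P[:3,:3].T@(np.asarray(p,float)-P[:3,3]); return np.array([c["cx"]+c["fx"]*q[0]/-q[2], c["cy"]-c["fy"]*q[1]/-q[2]])
def fit(local,w):
    l=np.array(local,float);w=np.array(w)[:,:2]; lc=l.mean(0);wc=w.mean(0)
    H=(l-lc).T@(w-wc); th=np.arctan2(H[0,1]-H[1,0],H[0,0]+H[1,1])
    R=np.array([[np.cos(th),-np.sin(th)],[np.sin(th),np.cos(th)]]); t=wc-R@lc
    return th,t,(w-(l@R.T+t))
E
python3 - <<'E'
from h import *
t=cams.read_camera("top"); s=cams.read_camera("side")
loc=[(47,80),(47,-80),(-47,-80),(-47,80)]
tp=np.array([(222,211),(453,315),(392,450),(160,345)])/4+[275,155]
sp=np.array([(142,345),(342,165),(477,257),(275,440)])/(640/140)+[260,170]
for c,p in((t,tp),(s,sp)):
    w=ray(c,p,22); th,o,r=fit(loc,w); print("manual",th,o,np.round(r,1).tolist())
for n,c,reg in(("top",t,(275,155,425,305)),("side",s,(260,170,400,300))):
    hsv=cv2.cvtColor(c["frame"],cv2.COLOR_RGB2HSV); 
    m=((hsv[...,0]>10)&(hsv[...,0]<28)&(hsv[...,1]>140)).astype(np.uint8)
    x0,y0,x1,y1=reg; mm=np.zeros_like(m); mm[y0:y1,x0:x1]=m[y0:y1,x0:x1]
    k,_,st,ce=cv2.connectedComponentsWithStats(mm)
    for i in range(1,k):
        if st[i,4]>20: print(n,st[i],ce[i],[np.round(ray(c,ce[i],z)[0],1) for z in(6,28)])
    # white window / grey
    g=c["frame"].astype(int)
    w=((g.min(2)>(150 if n=="top" else 185))&(g[...,2]>=g[...,0])).astype(np.uint8); mm[:]=0; mm[y0:y1,x0:x1]=w[y0:y1,x0:x1]
    k,_,st,ce=cv2.connectedComponentsWithStats(mm)
    for i in range(1,k):
        if st[i,4]>20: print("white",n,st[i],ce[i],np.round(ray(c,ce[i],22)[0],1))
E
```

```text
manual -0.4051818911951863 [520.86712119 -79.72724991] [[-2.1, -1.6], [-0.3, 2.4], [2.2, 1.7], [0.2, -2.4]]
manual -0.41245826382757916 [518.32342832 -72.49206014] [[-4.0, 0.4], [-0.2, -1.8], [2.2, 2.0], [2.0, -0.7]]
top [342 159  23  24 356] [353.06741573 170.90449438] [array([691.5, -81.2,   6. ]), array([686.2, -80.1,  28. ])]
top [382 189  11  10  92] [386.72826087 193.32608696] [array([ 636.2, -166.3,    6. ]), array([ 631.8, -164. ,   28. ])]
top [354 235  13  13  96] [359.97916667 240.90625   ] [array([ 514.8, -101.3,    6. ]), array([512.1, -99.9,  28. ])]
top [299 260  64  30 211] [328.08530806 272.8056872 ] [array([433.9, -24.1,   6. ]), array([432.4, -23.8,  28. ])]
side [332 170  47  10 255] [361.18039216 172.91372549] [array([ 500.4, -316.8,    6. ]), array([ 496. , -293.2,   28. ])]
side [289 198  11   8  62] [293.74193548 201.22580645] [array([ 634.1, -166.3,    6. ]), array([ 626.7, -146.1,   28. ])]
side [260 212  11  18 183] [264.86338798 219.91803279] [array([679.9, -86. ,   6. ]), array([671.4, -67.7,  28. ])]
side [328 221  13  10  78] [334.25641026 225.57692308] [array([ 516.3, -119.3,    6. ]), array([ 511.7, -100.2,   28. ])]
side [337 231  54  57 256] [360.18359375 262.046875  ] [array([430.5, -31.6,   6. ]), array([427.8, -14.5,  28. ])]
white side [314 234  14  12  93] [320.49462366 240.06451613] [530.6 -53.2  22. ]
```

```bash
python3 - <<'E'
from h import *
for n,reg in(("top",(275,155,425,305)),("side",(260,170,400,300))):
    c=cams.read_camera(n); x0,y0,x1,y1=reg; f=cv2.GaussianBlur(c["frame"],(3,3),0)
    h=cv2.cvtColor(f,cv2.COLOR_RGB2HSV)
    m=((h[...,2]<(120 if n=="top" else 150))&(h[...,1]<60)).astype(np.uint8); q=np.zeros_like(m); q[y0:y1,x0:x1]=m[y0:y1,x0:x1]
    k,l,st,ce=cv2.connectedComponentsWithStats(q); i=1+np.argmax(st[1:,4]); print(n,st[i])
    cs,_=cv2.findContours((l==i).astype(np.uint8),cv2.RETR_EXTERNAL,cv2.CHAIN_APPROX_NONE)
    hull=cv2.convexHull(max(cs,key=len))
    print(cv2.minAreaRect(hull)); 
    w=ray(c,hull[:,0,:],22)[:,:2].astype(np.float32); print("world rect",cv2.minAreaRect(w))
    v=cv2.cvtColor((q*255)[y0:y1,x0:x1],cv2.COLOR_GRAY2BGR); v=cv2.resize(v,None,fx=2,fy=2); a=cv2.resize(c["frame"][y0:y1,x0:x1,::-1],None,fx=2,fy=2)
    cv2.imwrite(f"pics/m_{n}.png",np.hstack([a,v]))
t=cams.read_camera("top"); s=cams.read_camera("side")
up=lambda p,k,o:(np.array(p)+.5)/k-.5+o
for nm,pt,ps,z in(("ear42",(267,244),(205,290),32),("ear18",(303,261),(232,262),32),("loupe",(92,240),(136,440),40)):
    print(nm,ray(t,up(pt,4,[275,155]),z),ray(s,up(ps,640/140,[260,170]),z))
E
```

```text
top [ 310  206   79   63 1962]
((349.4000244140625, 235.7000274658203), (71.10696411132812, 45.615787506103516), 26.56505012512207)
world rect ((525.5040893554688, -74.13688659667969), (173.9038848876953, 113.1321029663086), 64.6548080444336)
side [ 290  207   75   65 1889]
((326.78759765625, 236.69776916503906), (42.222713470458984, 70.41325378417969), 47.04541015625)
world rect ((521.372802734375, -65.12989044189453), (180.9180908203125, 108.29063415527344), 66.56739044189453)
ear42 [[572.87391142 -53.19470598  32.        ]] [[569.35927056 -54.00174772  32.        ]]
ear18 [[562.87868312 -75.39310403  32.        ]] [[562.186543   -75.93265819  32.        ]]
loupe [[571.5233914   53.57505224  40.        ]] [[569.07651882  51.33237452  40.        ]]
```

View pics/m_top.png

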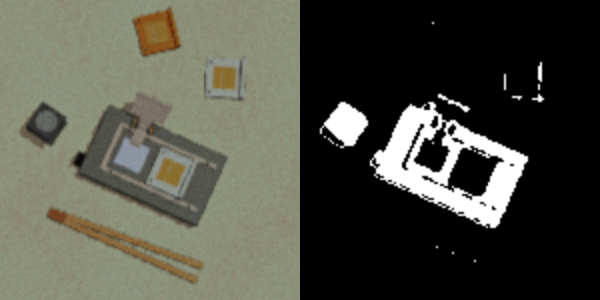

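View pics/m_side.png

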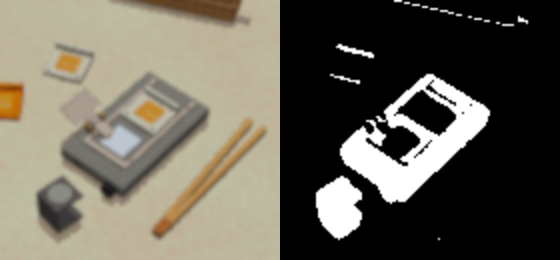

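Request:
step_arm(steps=[0,0,0,-0.008,-0.016,0.003,0.0,0,0,0,-0.016,-0.0325,0.006,0.0,0,0,0,-0.016,-0.0325,0.006,0.0,0,0,0,-0.016,-0.0325,0.006,0.0,0,0,0,-0.016,-0.0325,0.006,0.0,0,0,0,-0.016,-0.0325,0.006,0.0,0,0,0,-0.016,-0.0325,0.006,0.0,0,0,0,-0.016,-0.0325,0.006,0.0,0,0,0,-0.016,-0.0325,0.006,0.0,0,0,0,-0.016,-0.0325,0.006,0.0,0,0,0,-0.016,-0.0325,0.006,0.0,0,0,0,-0.016,-0.0325,0.006,0.0], squeeze=20)

```text
time: 1.4
tool_pos: [480.7, -158.4, 162.2]
eef_rot: [[0.406, -0.914, 0.0], [-0.914, -0.406, -0.0], [0.0, -0.0, -1.0]]
contact_force: [-0.5, -1.3, 0.1]
grip_width: -0.002
```

Request:
step_arm(steps=[0,0,-0.106,0,0,0,0,0,0,-0.106,0,0,0,0,0,0,-0.106,0,0,0,0,0,0,-0.106,0,0,0,0,0,0,-0.106,0,0,0,0,0,0,-0.106,0,0,0,0,0,0,-0.106,0,0,0,0,0,0,0,0,0,0,0,0,0,0,0,0,0,0])

```text
time: 2.15
tool_pos: [479.7, -160.1, 162.3]
eef_rot: [[0.915, -0.403, 0.0], [-0.403, -0.915, 0.0], [-0.0, -0.0, -1.0]]
contact_force: [0.9, -0.1, 1.1]
grip_width: -0.0
```

```bash
cat >> h.py <<'E'
TH=-0.407; O=np.array([521.5,-78.5]); RS=np.array([[np.cos(TH),-np.sin(TH)],[np.sin(TH),np.cos(TH)]])
def tost(p): return RS.T@(np.asarray(p)[:2]-O)
def rep(target=None,phi=None):
    s=sensors.state(); R=s["eef_rot"]; p=s["tool_pos"]
    print("t",round(s["time"],2),"tcp",p.round(1),"stage",tost(p).round(1),"yaw-phi",round(np.degrees(np.arctan2(R[1,0],R[0,0])-TH),2),"tilt",R[2].round(4),"F",s["contact_force"].round(2),"Fst",(RS.T@s["contact_force"][:2]).round(2),"grip",round(s["grip_width"]*85.4,1),"q",s["qpos"].round(2))
    if target is not None:
        w=np.r_[RS@np.array(target[:2])+O,target[2]]; print("tool shift m",(R.T@(w-p)/1000).round(4))
def crop(n,name,reg=None,k=4):
    c=cams.read_camera(n); x0,y0,x1,y1=reg; cv2.imwrite(f"pics/{name}.png",cv2.resize(c["frame"][y0:y1,x0:x1,::-1],None,fx=k,fy=k,interpolation=cv2.INTER_CUBIC)); return c
E
python3 - <<'E'
from h import *
rep((0,-72,60))
crop("top","t1",(275,155,425,305)); crop("side","s1",(260,120,420,270))
E
```

```text
t 2.15 tcp [ 479.7 -160.1  162.3] stage [ -6.1 -91.5] yaw-phi -0.42 tilt [-0.e+00 -1.e-04 -1.e+00] F [ 0.87 -0.09  1.09] Fst [0.84 0.26] grip -0.0 q [-0.32  0.24 -0.19  1.14  0.    1.66]
tool shift m [ 0.0059 -0.0195  0.1023]
```

View pics/s1.png

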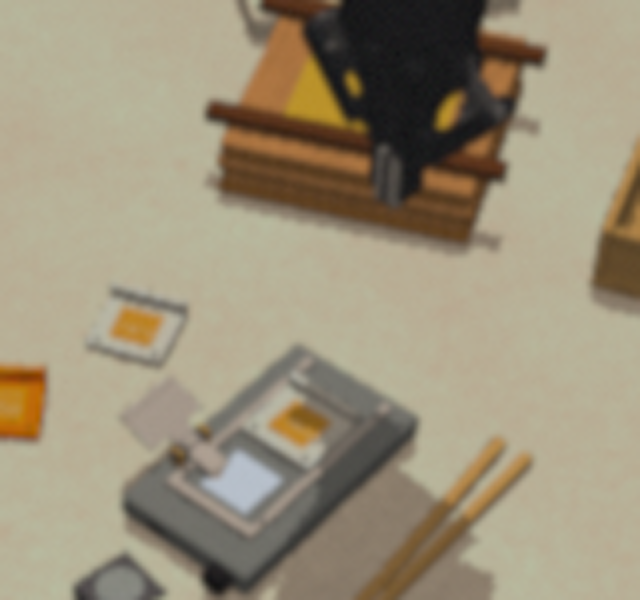

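Request:
step_arm(steps=[0,0,0,0.003,-0.008,0.02,0,0,0,0,0.003,-0.008,0.02,0,0,0,0,0,-0.004,0.02,0,0,0,0,0,0,0.025,0,0,0,0,0,0,0.02,0,0,0,0,0,0,0.015,0,0,0,0,0,0,0.009,0,0,0,0,0,0,0,0])

```text
time: 2.92
tool_pos: [492.1, -143.8, 31.6]
eef_rot: [[0.916, -0.401, -0.003], [-0.401, -0.916, 0.001], [-0.003, 0.0, -1.0]]
contact_force: [0.3, 0.2, 0.2]
grip_width: -0.005
```

```bash
python3 - <<'E'
from h import *
rep((0,-60,33))
crop("top","t2",(275,155,425,305)); crop("side","s2",(260,150,420,300))
E
```

```text
t 2.92 tcp [ 492.1 -143.8   31.6] stage [ -1.2 -71.6] yaw-phi -0.32 tilt [-3.1e-03  3.0e-04 -1.0e+00] F [0.34 0.15 0.21] Fst [0.26 0.27] grip -0.4 q [-0.28  0.37 -0.38  0.82  0.    1.7 ]
tool shift m [ 0.0011 -0.0116 -0.0014]
```

View pics/s2.png

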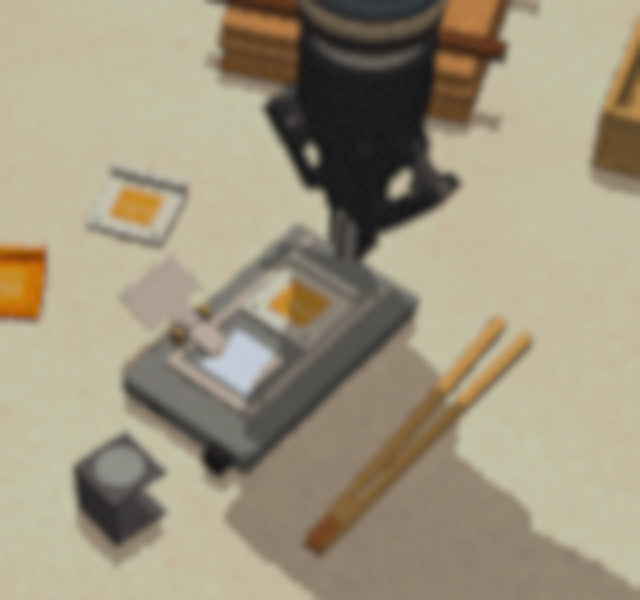

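View pics/t2.png

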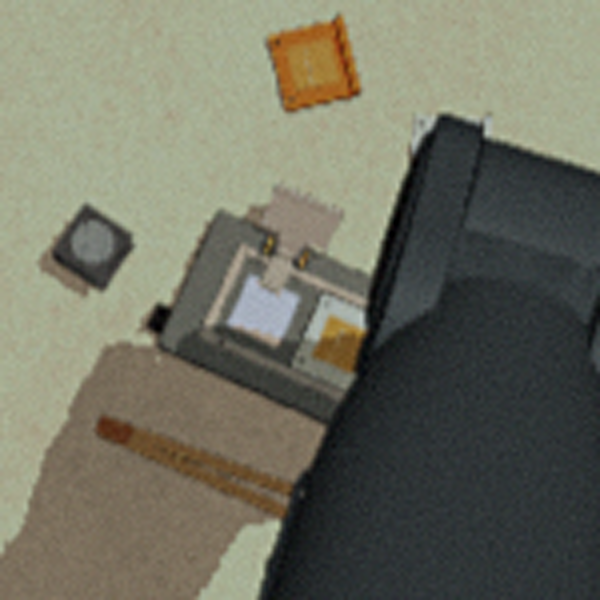

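Request:
step_arm(steps=[0,0,0,0.0003,-0.004,0,0,0,0,0,0.0003,-0.004,0,0,0,0,0,0.0003,-0.004,0,0,0,0,0,0,-0.003,0,0,0,0,0,0,-0.003,0,0,0,0,0,0,-0.003,0,0,0,0,0,0,-0.003,0,0,0,0,0,0,-0.003,0,0,0,0,0,0,0,0,0])

```text
time: 3.77
tool_pos: [505.4, -119.5, 33.8]
eef_rot: [[0.917, -0.399, 0.001], [-0.399, -0.917, -0.001], [0.001, 0.0, -1.0]]
contact_force: [0.1, -2.2, 5.1]
grip_width: 0.002
```

```bash
cat >> h.py <<'E'
def gold(n="side"):
    c=cams.read_camera(n); hsv=cv2.cvtColor(c["frame"],cv2.COLOR_RGB2HSV); 
    m=((hsv[...,0]>10)&(hsv[...,0]<28)&(hsv[...,1]>140)).astype(np.uint8)
    k,_,st,ce=cv2.connectedComponentsWithStats(m)
    for i in range(1,k):
        if st[i,4]>15:
            g=tost(ray(c,ce[i],28)[0])
            if abs(g[0])<30 and -60<g[1]<70: print("gold",n,st[i],g.round(1))
E
python3 - <<'E'
from h import *
rep((0,-40,33)); gold(); gold("top")
crop("side","s3",(260,150,420,300))
E
```

```text
t 3.77 tcp [ 505.4 -119.5   33.8] stage [  1.5 -44.1] yaw-phi -0.22 tilt [ 1.e-03  1.e-04 -1.e+00] F [ 0.05 -2.24  5.09] Fst [ 0.94 -2.03] grip 0.1 q [-0.23  0.37 -0.36  0.83 -0.    1.75]
tool shift m [-0.0015 -0.0041  0.0008]
gold side [325 224  13  11  80] [ -0.6 -10.2]
gold top [349 232   5  10  26] [-0.1  0.7]
```

View pics/s3.png

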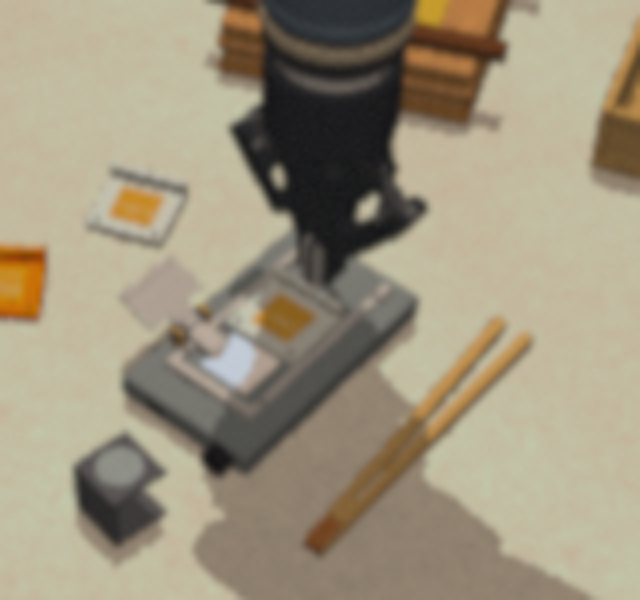

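Request:
step_arm(steps=[0,0,0,0,0,0,0,0,0,0,0,0,0,0,0,0,0,0,0,0,0])

```text
time: 4.17
tool_pos: [505.3, -119.6, 33.7]
eef_rot: [[0.917, -0.4, 0.001], [-0.4, -0.917, 0.0], [0.001, -0.0, -1.0]]
contact_force: [0.2, 0.1, 6.4]
grip_width: 0.002
```

```bash
python3 - <<'E'
from h import *
rep((0,-40,33)); gold()
E
```

```text
t 4.17 tcp [ 505.3 -119.6   33.7] stage [  1.4 -44.1] yaw-phi -0.23 tilt [ 9.e-04 -5.e-04 -1.e+00] F [0.18 0.1  6.35] Fst [0.13 0.17] grip 0.1 q [-0.23  0.37 -0.37  0.83  0.    1.75]
tool shift m [-0.0014 -0.0041  0.0007]
gold side [325 225  13  10  80] [ -0.6 -10. ]
```

Request:
step_arm(steps=[0,0,0,0,0.004,0,0,0,0,0,0,0.004,0,0,0,0,0,0,0,0,0,0,0,0,0,0,0,0])

```text
time: 4.55
tool_pos: [501.3, -127.2, 33.1]
eef_rot: [[0.917, -0.4, -0.001], [-0.4, -0.917, 0.0], [-0.001, -0.0, -1.0]]
contact_force: [0.2, 0.2, 0.8]
grip_width: -0.002
```

```bash
python3 - <<'E'
from h import *
rep((0,-40,33)); gold()
crop("side","s4",(290,190,370,265),8)
E
```

```text
t 4.55 tcp [ 501.3 -127.2   33.1] stage [  0.7 -52.7] yaw-phi -0.26 tilt [-6.e-04 -1.e-04 -1.e+00] F [0.23 0.22 0.82] Fst [0.12 0.29] grip -0.2 q [-0.25  0.37 -0.37  0.83  0.    1.73]
tool shift m [-0.0008 -0.0127  0.0001]
gold side [325 224  13  11  82] [ -0.6 -10.1]
```

View pics/s4.png

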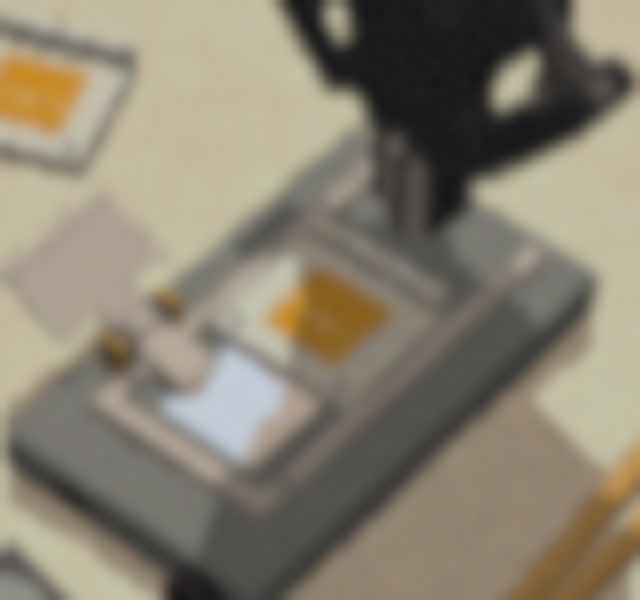

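Request:
step_arm(steps=[0,0,0,0,0,0.005,0,0,0,0,0,0,0,0,0,0,0,0,-0.004,0,0,0,0,0,0,-0.003,0,0,0,0,0,0,-0.003,0,0,0,0,0,0,-0.003,0,0,0,0,0,0,-0.002,0,0,0,0,0,0,0,0,0,0,0,0,0,0,0,0])

```text
time: 5.4
tool_pos: [507.8, -113.1, 28.4]
eef_rot: [[0.917, -0.399, 0.0], [-0.399, -0.917, 0.0], [0.0, -0.0, -1.0]]
contact_force: [-0.2, 0.0, 0.6]
grip_width: 0.003
```

```bash
python3 - <<'E'
from h import *
rep((0,-36,28)); gold()
crop("side","s5",(290,190,370,265),8)
E
```

```text
t 5.4 tcp [ 507.8 -113.1   28.4] stage [  1.1 -37.3] yaw-phi -0.21 tilt [ 1.e-04 -1.e-04 -1.e+00] F [-0.18  0.01  0.56] Fst [-0.17 -0.07] grip 0.2 q [-0.22  0.38 -0.37  0.82  0.    1.76]
tool shift m [-0.0011 -0.0013  0.0004]
gold side [322 227  13  10  79] [-0.5 -1.2]
```

View pics/s5.png

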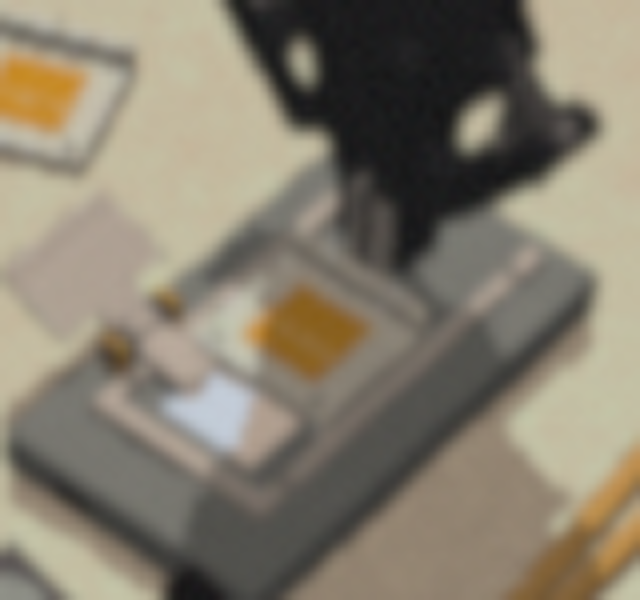

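Request:
step_arm(steps=[0,0,0,0,0.006,0,0,0,0,0,0,0.006,-0.01,0,0,0,0,0,0,-0.03,0.0615,0,0,0,0,0,-0.03,0.0615,0,0,-0.112,0,0,0,0.0615,0,0,-0.112,0,0,0,0.0615,0,0,-0.112,0,0,0,0.0615,0,0,-0.112,0,0,0,0.0615,0,0,-0.112,0,0,0,0.0615,0,0,-0.112,0,0,0,0.0615,0,0,-0.113,0,0,0,0.0615,0,0,0,0,0,0,0.0615])

```text
time: 6.5
tool_pos: [502.6, -125.0, 99.0]
eef_rot: [[0.929, 0.37, 0.0], [0.37, -0.929, -0.0], [0.0, 0.0, -1.0]]
contact_force: [-0.4, -0.9, 0.1]
grip_width: 0.723
```

```bash
python3 - <<'E'
from h import *
rep((33,-15,60)); gold()
crop("side","s6",(250,130,410,280),4);crop("top","t6",(275,155,425,305))
E
```

```text
t 6.5 tcp [ 502.6 -125.    99. ] stage [  1.  -50.2] yaw-phi 45.01 tilt [ 3.e-04  3.e-04 -1.e+00] F [-0.44 -0.9   0.06] Fst [-0.05 -1.  ] grip 61.7 q [-0.24  0.31 -0.27  0.99 -0.    0.95]
tool shift m [ 0.0474 -0.0023  0.0391]
gold side [322 227  13  10  77] [-0.4 -0.9]
```

View pics/s6.png

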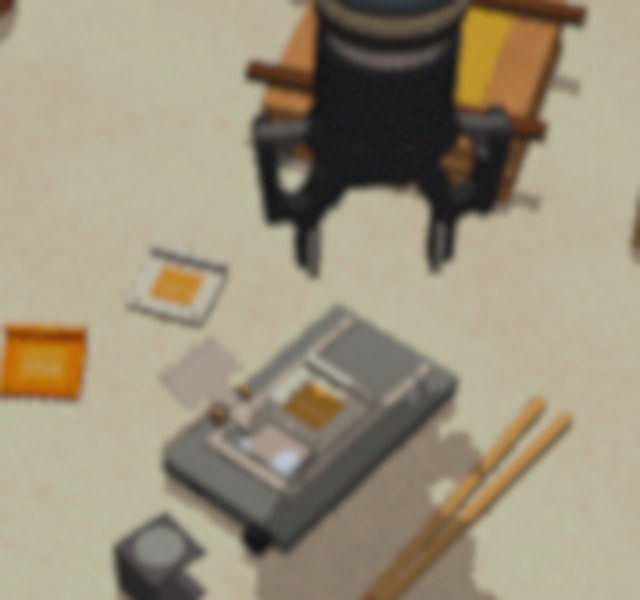

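```bash
python3 - <<'E'
from h import *
c=cams.read_camera("side")
p=(np.array([(311,274),(437,270)])+.5)/4-.5+[250,130]
R=sensors.state()["eef_rot"];tp=sensors.state()["tool_pos"]
for z in(99,94,90):
    w=ray(c,p,z); print(z,[ (R.T@(q-tp)).round(1) for q in w])
E
```

```text
99 [array([33.3,  0.7, -0.4]), array([-37.6,  -0.4,  -0.4])]
94 [array([32.8,  5.6,  4.6]), array([-38.6,   4.5,   4.6])]
90 [array([32.4,  9.5,  8.6]), array([-39.3,   8.4,   8.6])]
```

View pics/t6.png

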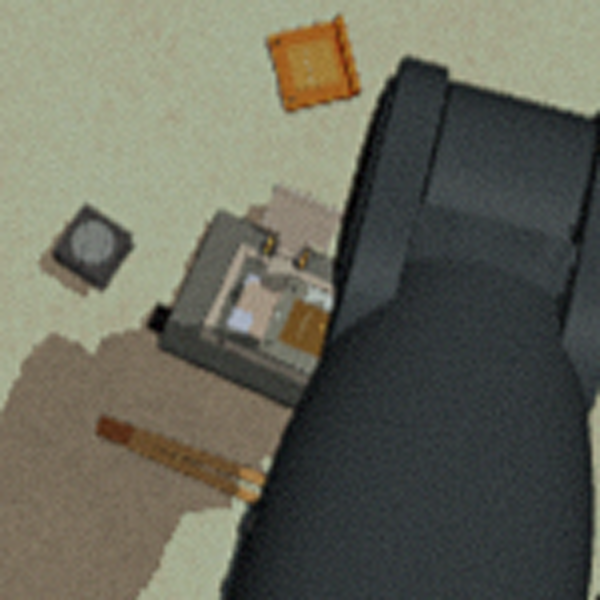

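Request:
step_arm(steps=[0,0,0,0.016,-0.0008,0,0.066,0,0,0,0.016,-0.0008,0,0.066,0,0,0,0.0155,-0.0008,0,0.066,0,0,0,0,0,0.015,0.066,0,0,0,0,0,0.02,0.066,0,0,0,0,0,0.015,0.066,0,0.06,0,0,0,0,0.066,0,0,0,0,0,0,0.066,0,0,0,0,0,0,0.066])

```text
time: 7.45
tool_pos: [545.5, -105.0, 48.5]
eef_rot: [[0.93, 0.363, 0.055], [0.363, -0.932, 0.022], [0.059, -0.0, -0.998]]
contact_force: [0.6, 0.3, 0.1]
grip_width: 0.771
```

```bash
python3 - <<'E'
from h import *
rep((33,-15,22)); gold()
crop("side","s7",(270,160,370,260),6);crop("top","t7",(275,155,425,305))
E
```

```text
t 7.45 tcp [ 545.5 -105.    48.5] stage [ 32.5 -14.9] yaw-phi 44.62 tilt [ 5.870e-02 -2.000e-04 -9.983e-01] F [0.6  0.28 0.12] Fst [0.44 0.49] grip 65.9 q [-0.21  0.38 -0.31  0.83  0.03  0.99]
tool shift m [-0.0013  0.0004  0.0265]
gold side [322 227  13  10  80] [-0.3 -1.1]
```

View pics/s7.png

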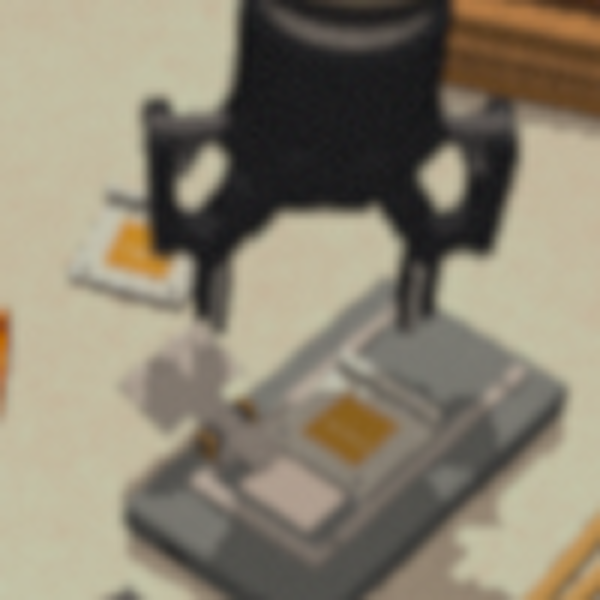

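View pics/t7.png

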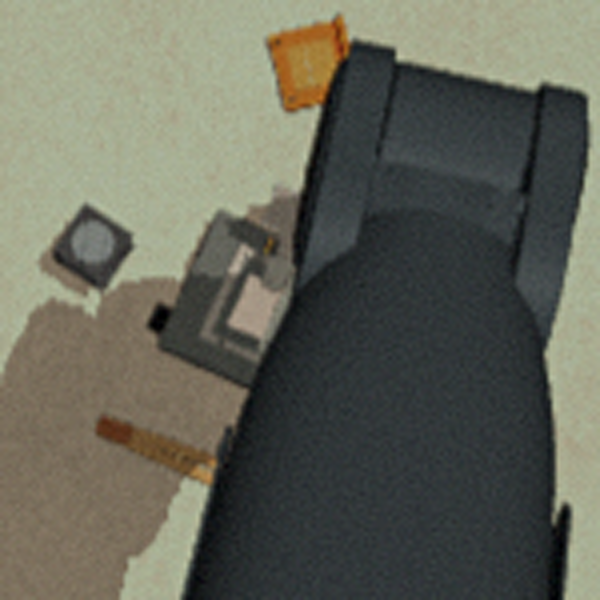

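```bash
python3 - <<'E'
from h import *
c=cams.read_camera("side"); s=sensors.state();R=s["eef_rot"];tp=s["tool_pos"]
for x in(37,-37):
  for y in(0,-11,11):
   for z in(-5,-8,-11):
    w=tp+R@[x,y,z]; u=((proj(c,w)-[270,160])+.5)*6-.5; print(x,y,z,w.round(1),tost(w).round(1),u.round(0))
for q in((47,8,35.6),(71,8,46.5),(71,52,46.5),(47,52,35.6)):
    w=np.r_[RS@np.array(q[:2])+O,q[2]]; print("bar",q,(((proj(c,w)-[270,160])+.5)*6-.5).round(0))
E
```

```text
37 0 -5 [581.1 -91.5  56.2] [59.9 11.7] [210. 322.]
37 0 -8 [580.9 -91.6  59.2] [59.7 11.5] [210. 316.]
37 0 -11 [580.7 -91.6  62.2] [59.6 11.4] [211. 311.]
37 -11 -5 [577.1 -81.2  56.2] [52.1 19.5] [212. 343.]
37 -11 -8 [576.9 -81.3  59.2] [52.  19.3] [212. 338.]
37 -11 -11 [576.7 -81.4  62.2] [51.9 19.2] [213. 332.]
37 11 -5 [ 585.1 -101.7   56.3] [67.6  3.8] [208. 301.]
37 11 -8 [ 584.9 -101.8   59.2] [67.5  3.7] [209. 296.]
37 11 -11 [ 584.8 -101.9   62.2] [67.3  3.6] [209. 290.]
-37 0 -5 [ 512.3 -118.5   51.8] [  7.4 -40.3] [402. 321.]
-37 0 -8 [ 512.1 -118.5   54.8] [  7.2 -40.5] [402. 315.]
-37 0 -11 [ 512.  -118.6   57.8] [  7.1 -40.6] [403. 310.]
-37 -11 -5 [ 508.3 -108.2   51.8] [ -0.4 -32.5] [404. 342.]
-37 -11 -8 [ 508.1 -108.3   54.8] [ -0.5 -32.6] [405. 336.]
-37 -11 -11 [ 508.  -108.3   57.8] [ -0.6 -32.8] [406. 331.]
-37 11 -5 [ 516.3 -128.7   51.8] [ 15.1 -48.1] [399. 300.]
-37 11 -8 [ 516.2 -128.8   54.8] [ 15.  -48.3] [400. 295.]
-37 11 -11 [ 516.  -128.8   57.8] [ 14.9 -48.4] [400. 289.]
bar (47, 8, 35.6) [242. 369.]
bar (71, 8, 46.5) [195. 320.]
bar (71, 52, 46.5) [118. 384.]
bar (47, 52, 35.6) [166. 434.]
```

Request:
step_arm(steps=[0,0,0,-0.0003,0,0.005,0.066,0,0,0,-0.0003,0,0.005,0.066,0,0,0,-0.0003,0,0.005,0.066,0,0,0,-0.0002,0,0.003,0.066,0,0,0,0,0,0,0.066,0,0,0,0,0,0,0.066])

```text
time: 8.15
tool_pos: [546.3, -104.8, 30.3]
eef_rot: [[0.929, 0.365, 0.056], [0.365, -0.931, 0.022], [0.06, 0.0, -0.998]]
contact_force: [-1.1, -0.5, 5.3]
grip_width: 0.774
```

```bash
python3 - <<'E'
from h import *
rep((33,-15,22)); gold()
E
```

```text
t 8.15 tcp [ 546.3 -104.8   30.3] stage [ 33.2 -14.4] yaw-phi 44.74 tilt [ 0.06    0.     -0.9982] F [-1.11 -0.48  5.26] Fst [-0.83 -0.88] grip 66.1 q [-0.21  0.4  -0.33  0.79  0.03  0.99]
tool shift m [-0.0011  0.0003  0.0082]
gold side [322 227  13  10  79] [-0.5 -1.2]
```

Request:
step_arm(steps=[0,0,0,-0.0002,0,0.003,0.066,0,0,0,-0.0002,0,0.003,0.066,0,0,0,-0.0001,0,0.002,0.066,0,0,0,0,0,0,0.066,0,0,0,0,0,0,0.066])

```text
time: 8.62
tool_pos: [547.2, -104.9, 23.1]
eef_rot: [[0.929, 0.365, 0.058], [0.365, -0.931, 0.022], [0.062, 0.001, -0.998]]
contact_force: [1.1, -1.0, 8.0]
grip_width: 0.774
```

```bash
python3 - <<'E'
from h import *
rep((33,-15,22)); gold()
crop("side","s8",(270,160,370,260),6)
E
```

```text
t 8.62 tcp [ 547.2 -104.9   23.1] stage [ 34.1 -14.1] yaw-phi 44.75 tilt [ 0.062   0.0011 -0.9981] F [ 1.07 -1.03  7.98] Fst [ 1.39 -0.52] grip 66.1 q [-0.21  0.41 -0.34  0.77  0.03  0.99]
tool shift m [-0.0015 -0.0001  0.001 ]
gold side [322 227  13  10  79] [-0.5 -1.2]
```

View pics/s8.png

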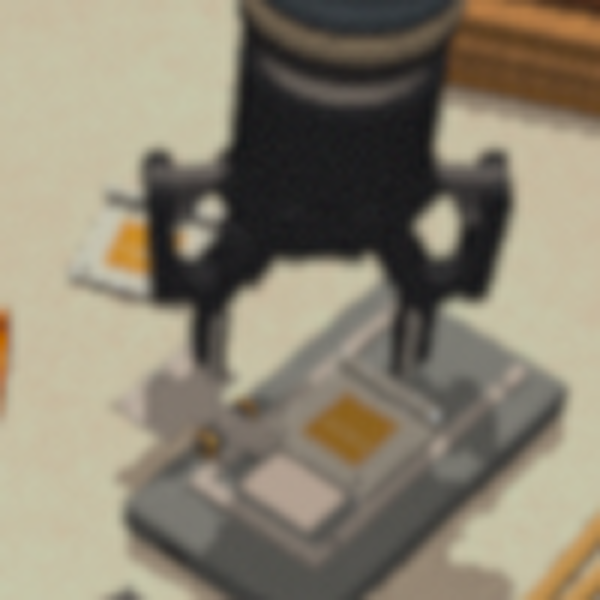

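Request:
step_arm(steps=[0,0,0,-0.0001,0,0.002,0.066,0,0,0,0.0014,-0.0014,0.0001,0.066,0,0,0,0.0021,-0.0021,0.0001,0.066,0,0,0,0.0021,-0.0021,0.0001,0.066,0,0,0,0.0021,-0.0021,0.0002,0.066,0,0,0,0.0014,-0.0014,0.0001,0.066,0,0,0,0,0,0,0.066])

```text
time: 9.3
tool_pos: [552.0, -93.7, 21.3]
eef_rot: [[0.929, 0.365, 0.058], [0.364, -0.931, 0.02], [0.061, 0.002, -0.998]]
contact_force: [-2.1, -4.5, 11.4]
grip_width: 0.772
```

```bash
python3 - <<'E'
from h import *
rep((33,-15,22)); gold()
crop("side","s9",(270,160,370,260),6)
E
```

```text
t 9.3 tcp [552.  -93.7  21.3] stage [34.1 -1.9] yaw-phi 44.71 tilt [ 0.0609  0.0023 -0.9981] F [-2.13 -4.49 11.39] Fst [-0.17 -4.97] grip 65.9 q [-0.18  0.41 -0.34  0.76  0.03  1.01]
tool shift m [-0.0099  0.0086 -0.0013]
gold side [320 228  13  11  81] [-0.7  6.6]
```

View pics/s9.png

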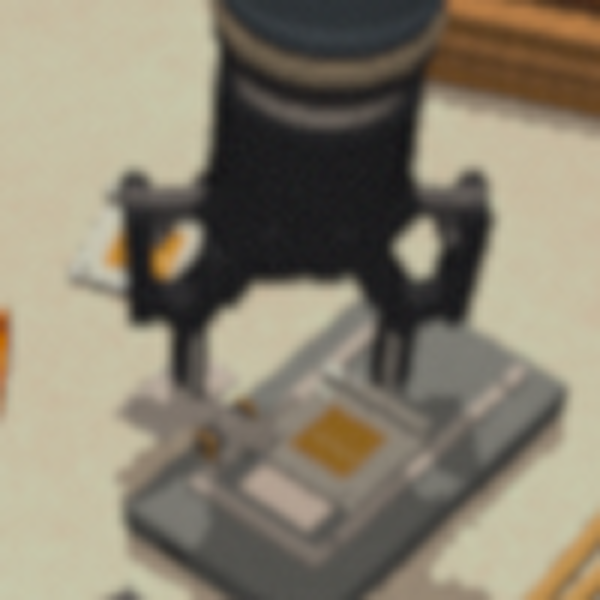

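Request:
step_arm(steps=[0,0,0,0.0014,-0.0014,0.0001,0.066,0,0,0,0.0021,-0.0021,0.0001,0.066,0,0,0,0.0021,-0.0021,0.0001,0.066,0,0,0,0.0021,-0.0021,0.0002,0.066,0,0,0,0.0021,-0.0021,0.0001,0.066,0,0,0,0.0014,-0.0014,0.0001,0.066,0,0,0,0,0,0,0.066])

```text
time: 9.98
tool_pos: [558.4, -79.2, 21.3]
eef_rot: [[0.929, 0.365, 0.058], [0.364, -0.931, 0.02], [0.061, 0.002, -0.998]]
contact_force: [-1.3, -4.2, 10.6]
grip_width: 0.773
```

```bash
python3 - <<'E'
from h import *
rep((33,-15,22)); gold()
crop("side","s10",(270,160,370,260),6)
E
```

```text
t 9.98 tcp [558.4 -79.2  21.3] stage [34.2 14. ] yaw-phi 44.71 tilt [ 0.0609  0.0023 -0.9981] F [-1.32 -4.22 10.6 ] Fst [ 0.46 -4.4 ] grip 66.0 q [-0.16  0.42 -0.33  0.77  0.03  1.04]
tool shift m [-0.0211  0.0198 -0.002 ]
gold side [315 233  14  10  85] [-1.  22.6]
```

View pics/s10.png

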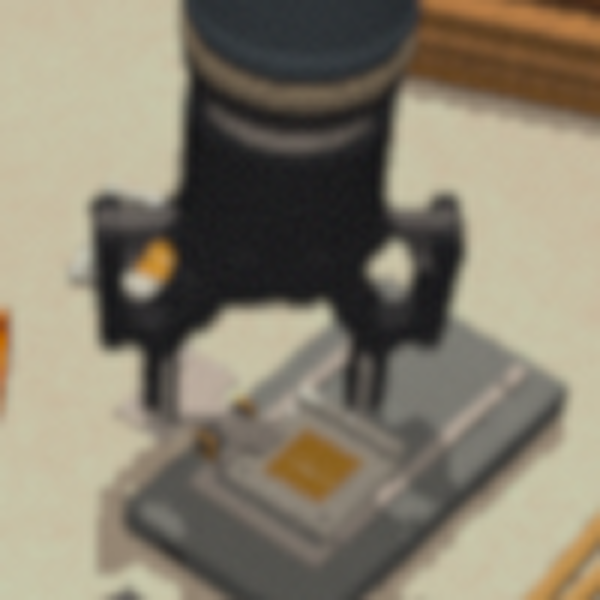

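Request:
step_arm(steps=[0,0,0,0.0011,-0.0011,0.0001,0.066,0,0,0,0.0011,-0.0011,0.0001,0.066,0,0,0,0.0007,-0.0007,0,0.066,0,0,0,0,0,0,0.066])

```text
time: 10.42
tool_pos: [560.0, -75.6, 21.2]
eef_rot: [[0.929, 0.365, 0.057], [0.364, -0.931, 0.02], [0.061, 0.002, -0.998]]
contact_force: [-1.6, -4.9, 11.1]
grip_width: 0.775
```

Request:
step_arm(steps=[0,0,0,0.0007,-0.0007,0,0.066,0,0,0,0,0,0,0.066,0,0,0,0,0,0,0.066])

```text
time: 10.67
tool_pos: [560.3, -74.7, 21.3]
eef_rot: [[0.929, 0.364, 0.057], [0.364, -0.931, 0.02], [0.061, 0.002, -0.998]]
contact_force: [-2.1, -4.5, 10.3]
grip_width: 0.776
```

```bash
python3 - <<'E'
from h import *
rep(); gold()
E
```

```text
t 10.67 tcp [560.3 -74.7  21.3] stage [34.2 18.9] yaw-phi 44.7 tilt [ 0.0609  0.0022 -0.9981] F [-2.09 -4.51 10.27] Fst [-0.14 -4.97] grip 66.3 q [-0.15  0.42 -0.33  0.77  0.03  1.05]
gold side [314 234  14  10  86] [-1.1 27.4]
```

Request:
step_arm(steps=[0,0,0,0.0007,-0.0007,0,0.066,0,0,0,0,0,0,0.066,0,0,0,0,0,0,0.066])

```text
time: 10.97
tool_pos: [560.6, -74.0, 21.3]
eef_rot: [[0.93, 0.364, 0.057], [0.364, -0.931, 0.02], [0.061, 0.002, -0.998]]
contact_force: [-2.1, -5.9, 10.6]
grip_width: 0.77
```

Request:
step_arm(steps=[0,0,0,0.0007,-0.0007,0,0.066,0,0,0,0,0,0,0.066,0,0,0,0,0,0,0.066])

```text
time: 11.22
tool_pos: [560.7, -73.5, 21.3]
eef_rot: [[0.93, 0.364, 0.057], [0.364, -0.931, 0.019], [0.06, 0.003, -0.998]]
contact_force: [-3.3, -8.9, 11.7]
grip_width: 0.773
```

```bash
python3 - <<'E'
from h import *
rep(); gold()
crop("side","s11",(270,160,370,260),6)
E
```

```text
t 11.22 tcp [560.7 -73.5  21.3] stage [34.  20.1] yaw-phi 44.68 tilt [ 0.0598  0.0031 -0.9982] F [-3.32 -8.91 11.75] Fst [ 0.48 -9.5 ] grip 66.0 q [-0.14  0.42 -0.33  0.77  0.03  1.05]
gold side [314 234  13  10  83] [-1.3 28. ]
```

View pics/s11.png

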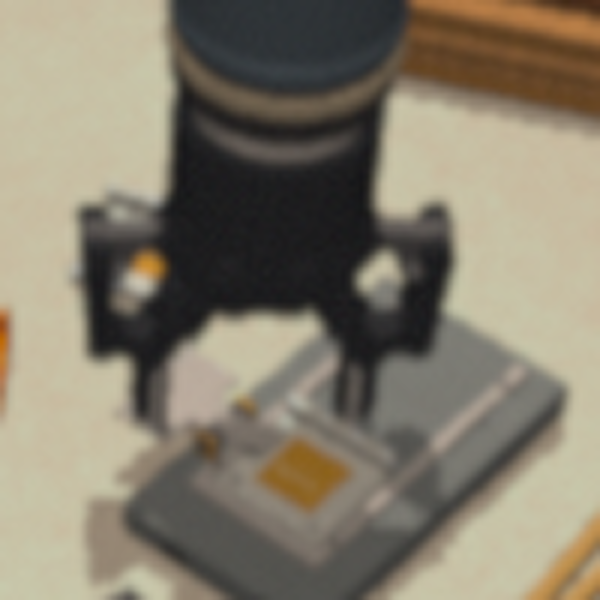

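Request:
step_arm(steps=[0,0,0,0.0006,-0.0006,0,0.066,0,0,0,0,0,0,0.066,0,0,0,0,0,0,0.066])

```text
time: 11.57
tool_pos: [560.7, -73.1, 21.2]
eef_rot: [[0.93, 0.364, 0.056], [0.363, -0.931, 0.018], [0.059, 0.004, -0.998]]
contact_force: [-3.8, -10.4, 11.6]
grip_width: 0.775
```

Request:
step_arm(steps=[0,0,0,-0.0015,0.0015,0,0.066,0,0,0,-0.0015,0.0015,0,0.066,0,0,0,-0.0007,0.0007,0,0.066,0,0,0,0,0,0,0.066,0,0,0,0,0,0,0.066])

```text
time: 11.98
tool_pos: [560.4, -75.1, 21.4]
eef_rot: [[0.929, 0.366, 0.059], [0.365, -0.931, 0.024], [0.064, -0.0, -0.998]]
contact_force: [1.8, 4.1, 9.6]
grip_width: 0.774
```

```bash
python3 - <<'E'
from h import *
rep(); gold()
E
```

```text
t 11.98 tcp [560.4 -75.1  21.4] stage [34.4 18.5] yaw-phi 44.8 tilt [ 6.40e-02 -4.00e-04 -9.98e-01] F [1.77 4.06 9.61] Fst [0.02 4.43] grip 66.1 q [-0.15  0.42 -0.33  0.77  0.03  1.05]
gold side [314 234  13  10  86] [-1.  27.7]
```

Request:
step_arm(steps=[0,0,0,-0.0014,0.0014,0,0.066,0,0,0,-0.0014,0.0014,0,0.066,0,0,0,0.0002,0,-0.003,0.066,0,0,0,0.0002,0,-0.003,0.066,0,0,0,0.0002,0,-0.003,0.066,0,0,0,0.0003,0,-0.004,0.066,0,0,0,0.0003,0,-0.005,0.066,0,0,0,0.0006,0,-0.01,0.066,0,0,0,0.0012,0,-0.02,0.066,0,0,0,0.0018,0,-0.03,0.066,0,0,0,0.0018,0,-0.03,0.066,0,0,0,0.0018,0,-0.03,0.066])

```text
time: 13.03
tool_pos: [556.7, -79.6, 160.0]
eef_rot: [[0.929, 0.365, 0.055], [0.365, -0.931, 0.022], [0.059, -0.0, -0.998]]
contact_force: [1.0, 0.2, 0.1]
grip_width: 0.773
```

Request:
step_arm(steps=[0,0,0,-0.02,0.02,0,0.066,0,0,0,-0.025,0.025,0,0.066,0,0,0,-0.025,0.025,0,0.066,0,0,0,-0.025,0.025,0,0.066,0,0,0,-0.025,0.025,0,0.066,0,0,0,-0.02,0.02,0,0.066,0,0,0,0,0,0,0.066,0,0,0,0,0,0,0.066,0,0,0,0,0,0,0.066])

```text
time: 13.78
tool_pos: [478.3, -260.8, 150.1]
eef_rot: [[0.929, 0.365, 0.056], [0.364, -0.931, 0.022], [0.06, -0.0, -0.998]]
contact_force: [-0.6, 0.6, -0.1]
grip_width: 0.774
```

```bash
python3 - <<'E'
from h import *
rep(); gold(); gold("top")
crop("side","s12",(250,150,370,260),6);crop("top","t12",(275,155,425,305))
E
```

```text
t 13.78 tcp [ 478.3 -260.8  150.1] stage [  32.5 -184.5] yaw-phi 44.71 tilt [ 6.010e-02 -3.000e-04 -9.982e-01] F [-0.6   0.57 -0.09] Fst [-0.77  0.28] grip 66.1 q [-0.53  0.28 -0.17  1.08  0.05  0.67]
gold side [314 234  13  10  86] [-1.  27.7]
gold top [335 226  13  13  93] [-0.1 28.4]
```

View pics/s12.png

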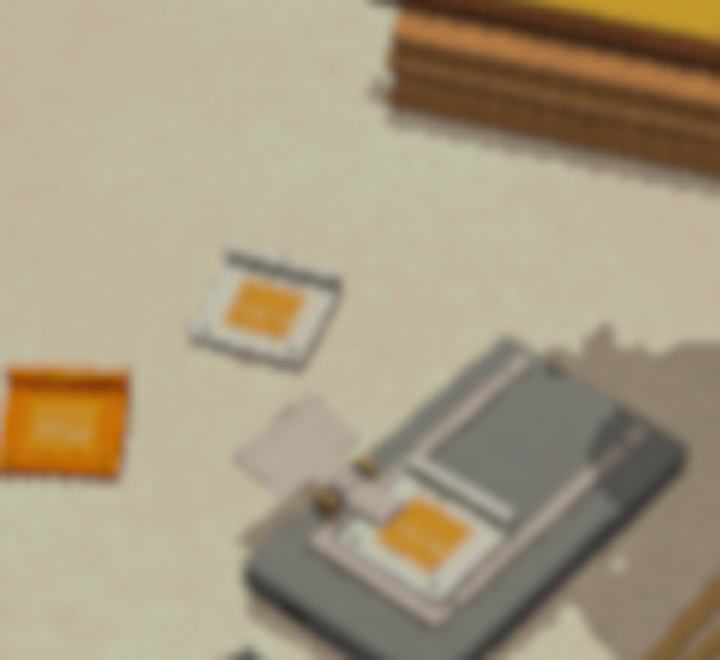

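View pics/t12.png

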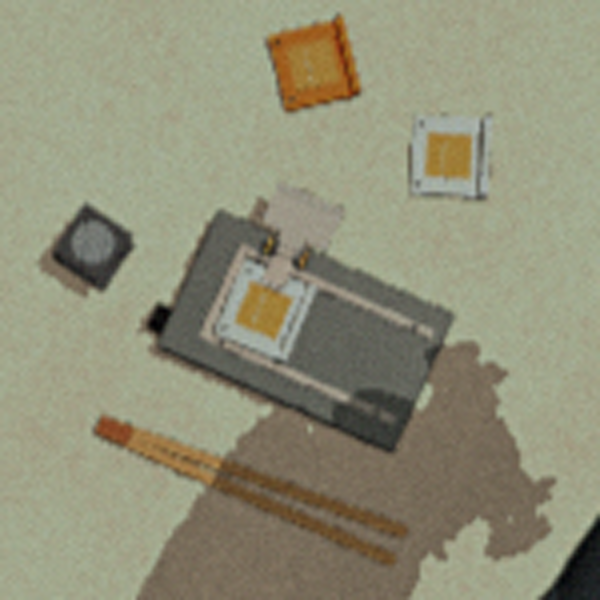

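The mount is home: its gold square sits at stage (-0.1 to -1.0, 27.7 to 28.4). The nose lies on its frame, the arm is clear and nothing else has moved, so I am handing in.

```bash
python3 -c "
from station import env
print(env.hand_in())"
```

```text
the job is handed in; nothing more can be done
None
```

I loaded the mount into the stage and handed the job in at about 14 s; no verdict was reported.

**What I did:** With the gripper shut, I first pushed the mount up to just short of the nose. I then opened the gripper and turned it 45° to the stage. One fingertip pressed the thumb bar at about 8–11 N while the other pushed the mount under the nose, until the force showed it was against the stop. I backed the pushing finger off the lip, released the clip and moved away.

**Last checks:**
- **Mount position:** the top camera puts its gold square at stage x = -0.1, y = 28.4 mm, and the side camera at x = -1.0, y = 27.7 mm. Home is 0, 28.
- **Clip:** in both pictures the released nose lies on the mount's frame. I could not measure the clip angle directly. While the clip was pressed I judged it open from the force and the pictures only.
- **Robot:** the contact force read about 0 N once it was clear.
- **Other things:** the spare mount, tweezers, loupe and the orange look-alike appear where they were. I did not check the rest again, but the arm's path stayed clear of them.

**What disagreed:**
- **First push:** it was slightly too high, and the fingertip rode on the lip's edge with about 6 N upward. I backed off and went 5 mm lower, and it then pushed cleanly.
- **Stage position:** my first side-camera fit disagreed with the top one by several mm. I used the top view and the bracket ears, on which both cameras agreed within about 4 mm.

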